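# Hold the bench saw's hood at its balance point for fitting a new stay

## Task

The hood of the small bench saw has lost its stay and I want to clip on the new one: pull the sprung catch lever on the saw's right flank towards you to its stop and let it spring back, so that the hood pops up, then take the hood by its bar handle and swing it up to where it stands balanced over its hinge, wanting to fall neither shut nor over backwards. Do not let the hood drop or go over backwards on the way, and leave the things lying about where they are. Finish while gripping the handle, holding the hood still at that balance point.

Things in the scene. Friction and masses are not known exactly. Their poses are not given: they have to be found in the camera images.
- saw: Small bench-top up-cut saw bolted to the table: green cast base 280 mm wide (y), 270 mm deep (x), its steel table 105 mm above the bench, motor at the back, a thin length-stop bar reaching 350 mm to the left at 75 mm height. Origin: middle of its underside, on the bench; x points to its back (away from the robot), y to its left. Place and yaw change from run to run.
- hood (a joint): Hinge of the hood, an aluminium sheet cover over the saw's table (250 mm wide, 165 deep, 63 tall, clear window). 0 = shut, grows as its front swings up and back, end stop 1.9 rad. The catch lever holds it shut; freed, a spring plunger lifts it to 0.15 rad, where it rests. It balances at 1.24 rad (71 degrees): below that it falls shut, above it over backwards, as the hinge has next to no friction.
- hinge (a point): Middle of the hood's hinge line, which runs along the saw's y; in the saw's frame at x +85, y 0, z 122 mm. Hood and handle weigh 0.7 kg (give or take a fifth); their centre of mass, hood shut, lies 112 mm in front of this line and 38 mm above it, and stands right over it at the balance point.
- handle (a point): The hood's bar handle: dark steel round bar, 12 mm diameter, 150 mm long along the saw's y, on two 10 mm arms 66 mm either side of its middle, 43 mm in front of the hood's front sheet. Fixed to the hood; gripped, it can turn between the fingers. Origin: middle of the bar. From the hinge line: shut 205 mm in front, 45 mm above; balanced 24 mm in front, 209 mm above (331 mm above the bench).
- lever (a joint): Sprung catch lever on the saw's right flank (-y side): steel arm standing upright, with a black ball knob. 0 = at rest, catching the hood; grows to 0.5 rad at its stop as the knob is pulled to the saw's front (-x, towards the robot). Frees the hood at about 0.16 rad. The spring (3 N at the knob at rest, 6 N at the stop) brings it back by itself.
- lever_knob (a point): Centre of the lever's ball knob, 30 mm diameter. At rest in the saw's frame at x -67, y -195, z 197 mm; the lever's pivot is at x -55, z 60 mm, so the knob travels 66 mm. It stands on a 10 mm upright rod 20 mm long, below which the arm cranks in to the saw; in front of, behind and above the knob is free space.
- stay: Bystander: the new hood stay, a flat steel bar 190 mm long, 14 mm wide, with black ball sockets 12 mm tall at its ends, lying to the left of the saw. Origin under its middle.
- brush: Bystander: chip brush, lying in front of the saw. Origin on the bench below it.
- oiler: Bystander: steel oil can, 60 mm diameter, with a spout to 150 mm height, standing to the right of the saw. Origin under its middle.
- tube: Bystander: offcut of square aluminium tube, 100 x 40 x 40 mm, lying to the right of the saw, below and outside the lever. Origin under its middle.
- angle: Bystander: offcut of aluminium angle, 130 x 40 x 40 mm, lying to the left of the saw. Origin under its middle.
- wrench: Bystander: steel wrench lying to the right of the saw, beyond the tube. Origin on the bench below it.
- caliper: Bystander: caliper, 230 mm long, lying to the left of the saw. Origin on the bench below it.

How it is judged (in metres and radians):
On the way, in this order (a step that is already met when the one before it is completed fails the run):
1. the catch lever is pulled to its stop (over 0.45 rad) (value of joint lever above 0.45 rad), for 0.1 s.
2. the lever has sprung back (below 0.05 rad) and the hood has popped up (value of joint lever below 0.05 rad and value of joint hood above 0.1 rad), for 0.2 s.
At the end, for the whole second after the job is handed in: The hood stands still (under 0.05 rad/s) at its balance point, 1.24 rad within 0.07 rad (4 degrees), its bar handle between the gripping fingers (over 1 N, grasp point within 70 mm of the bar's middle), the catch lever back at rest (below 0.05 rad) (value of joint hood between 1.17 and 1.31 rad and velocity of joint hood between -0.05 and 0.05 rad/s and contact force between the fingers and hood above 1 N and distance between the grasp point and handle below 0.07 m and value of joint lever below 0.05 rad); the arm keeps its last pose, push and grip.
It fails at once if the hood is dropped: it falls towards shut faster than 2.5 rad/s (velocity of joint hood below -2.5 rad/s).
It fails at once if the hood goes over backwards (past 1.6 rad) (value of joint hood above 1.6 rad).
It fails at once if a bystander is moved by more than 30 mm (distance of any of stay, brush, oiler, tube, angle, wrench, caliper from where it was at the start of the episode above 0.03 m).
It also fails if it takes over 51 s, if anything falls off the work surface, if the arm or the gripper's body presses on something with over 40 N, if the wrist force passes 120 N, or if a joint passes its speed limit or range.

## Robot

A 6-joint arm with a two-finger parallel gripper is mounted at the origin on the work surface. World frame = base frame: x ahead of the robot, y to its left, z up, the work surface at z = 0. Lengths are in mm, angles in rad, forces in N, time in s.
With the tool pointing down it reaches from about 275 to 750 mm from the base axis. Payload 10.2 kg.
Tool frame: the origin (TCP) lies at the centre of the arm's flange, where the gripper is bolted on; the fingertips stand ctrl.tip_reach ahead of it and the grasp point (between the pads) lies 155 mm ahead of it (ctrl.tip_reach is the distance from the TCP to the fingertips, in mm); z points along the fingers, y is the direction in which the jaws open and shut (so a half turn about z gives the same grasp; the last joint's range is limited). The gripper opens to 85 mm and grips with 20 to 120 N. Pads are 22 mm wide; open, the fingers measure 114 mm over their backs; the gripper's body (76 mm by 85 mm) begins 54 mm behind the grasp point. The pads swing forward as they close: fully open they stand 13 mm farther back than shut.
Start: joints at [-1.531, 0.313, 1.498, -0, 1.331, -0.223], TCP at [136.374, -506.986, 404.694] pointing down, gripper open.
Joint ranges: [-2.94, 2.94], [-0.97, 2.17], [0.19, 2.56], [-1.23, 4.37], [0.02, 3.11], [-2.88, 2.88]. Speed limits (rad/s): [2.39, 2.39, 3.01, 3.14, 3.14, 3.14].

## Interface

Orientations are given as a unit quaternion [w, x, y, z].
In Python, from rig import ctrl, viewer gives the robot as it stands.
- The arm moves only by the tool drive_tool, never from a script. Its argument "rows" is a list that holds one entry, the list of rows, each a list of 6 numbers: the shift along the world's x, y, z normalised to -1 to 1, where 1 is 0.1 m, then the turn, a rotation vector about the world's x, y, z normalised to -1 to 1, where 1 is 90 degrees. A call has 1 to 10 rows; each row is the pose to reach, as a shift and turn from the pose measured when the call began; what a row does not reach only later rows make up. A row lasts 1/8 s, in which the tool goes at most 62.5 mm and 10.7 degrees, less where a joint would pass 70% of its speed; a pose out of reach is approached as far as the arm can. A call with a number of a shift or a turn outside -1 to 1 is refused whole. A call with a gripper value outside its range is refused whole. "fingers" is the opening, from -1 (shut) to 1 (fully open), set as the call begins (left out, the last holds). The fingers move at their own pace and stop on an object; "force" is the grip in N (left out, the last holds). Time passes only in rows, so rows that repeat a pose let the fingers close. It gives the time, the measured TCP pose, the force and the opening at its end, in the units of the state.
- ctrl.sense(): the state, without advancing time (a new reading comes with each control period).
- viewer.capture(name): name is "side" or "top" or "wrist"; returns the picture (420x560x3 uint8, red, green, blue); there is no depth.
- viewer.calibration(name): a dict with "mtx" (3x3 intrinsics, pixels), "extrinsics" (4x4, takes a point from camera to world coordinates). Camera axes: x right, y up, looking along -z (the intrinsics and any distortion apply to the point x, -y, -z); pixel columns grow to the right and rows downward; lengths in mm; the calibration is good to about 2 mm. The wrist camera is an equidistant fisheye: a pixel r from the principal point sees the ray r / f radians off the axis. A picture is of the moment at which its call begins: read the wrist's pose just before it. calibration takes no time and is no camera call; for the wrist camera it gives the pose at the moment of the call.
- ctrl.finish_job(): hands the job in, once; it reports no verdict.
The state is a dict: "time_s": time; "joints": joint angles; "dq": joint speeds; "tau": joint torques, N m; "eef_pos": TCP position; "ee_rot": TCP orientation; "force": force on the tool from outside, world axes, zero at the start; "wrist_torque": the same for the moment, N m; "grip_width": opening from 0.0 (shut) to 1.0 (fully open).
Only numpy, scipy, OpenCV 4.12 (cv2) and the standard library are available. Lean on these libraries where they do the work, as an engineer would, in place of code of your own. Each camera call takes 0.05 s, during which the arm holds its last target.

## Working session

There is one attempt and no reset: what is moved stays moved. The work goes in short steps, Python scripts to look and compute and a tool call to move; the robot and the scene stay as the last step left them, time stands still between calls to the robot, and variables do not carry over. Pictures are saved under pics/ and viewed, and the job is handed in when it is done.

Besides the shell and the picture viewer there is one more tool, called as name(argument=value, ...) on one line, values as JSON. drive_tool: Moves the arm, as the interface text tells. Scaled input: -1 to 1 covers 0.1 m each way for a shift and 90 degrees each way for a turn. Its arguments: {"type":"object","properties":{"rows":{"type":"array","items":{"type":"array","items":{"type":"array","items":{"type":"number"}}}},"fingers":{"type":"number"},"force":{"type":"number"}},"required":["rows"]}

```bash
ls; mkdir -p pics; python3 - <<'E'
from rig import ctrl, viewer
import cv2
print(ctrl.sense(), ctrl.tip_reach)
for n in ("side","top","wrist"):
    c=viewer.calibration(n); print(n,c)
    cv2.imwrite(f"pics/{n}0.png",viewer.capture(n)[:,:,::-1])
E
```

```text
pics
{'time_s': 0.0, 'joints': array([-1.53137842e+00,  3.13448556e-01,  1.49845474e+00, -2.46531537e-05,
        1.33095626e+00, -2.23421088e-01]), 'dq': array([ 1.51086107e-04, -1.62946036e-03,  2.34309823e-04, -5.05847431e-04,
        2.37778232e-05,  2.24466939e-03]), 'tau': array([ 1.36849835e-04, -4.12263322e+01, -2.59733874e+01, -2.13685817e-04,
        4.25562845e-03, -3.06574478e-06]), 'eef_pos': array([ 136.3811644 , -506.93609859,  404.12901857]), 'ee_rot': array([-6.31869619e-04,  9.91376296e-01,  1.31044416e-01,  4.62748552e-05]), 'force': array([-0.33991751, -0.04184183, -0.44007629]), 'wrist_torque': array([ 0.02034766,  0.02199343, -0.05478225]), 'grip_width': 0.9960841425793687} 173.4
side {'mtx': array([[431.12262672,   0.        , 279.71560873],
       [  0.        , 431.12262672, 215.31741452],
       [  0.        ,   0.        ,   1.        ]]), 'extrinsics': array([[-7.30290100e-01,  4.69167130e-01, -4.96546649e-01,
        -1.52925626e+01],
       [-6.83009860e-01, -5.15488764e-01,  5.17463879e-01,
         6.76652252e+02],
       [-1.31871748e-02,  7.17045004e
[... 482 characters left out ...]
1],
       [ 3.26234891e-03,  8.42468920e-02,  9.96439571e-01,
         1.36263145e+03],
       [ 0.00000000e+00,  0.00000000e+00,  0.00000000e+00,
         1.00000000e+00]])}
wrist {'mtx': array([[325.1922621 ,   0.        , 285.52285036],
       [  0.        , 325.1922621 , 213.05909933],
       [  0.        ,   0.        ,   1.        ]]), 'extrinsics': array([[ 2.59239827e-01,  9.17092962e-01,  3.02878213e-01,
         2.13011084e+02],
       [-9.65812648e-01,  2.46422427e-01,  8.05103508e-02,
        -4.85378856e+02],
       [-8.00508031e-04, -3.13395098e-01,  9.49622489e-01,
         3.73806832e+02],
       [ 0.00000000e+00,  0.00000000e+00,  0.00000000e+00,
         1.00000000e+00]])}
```

View pics/side0.png

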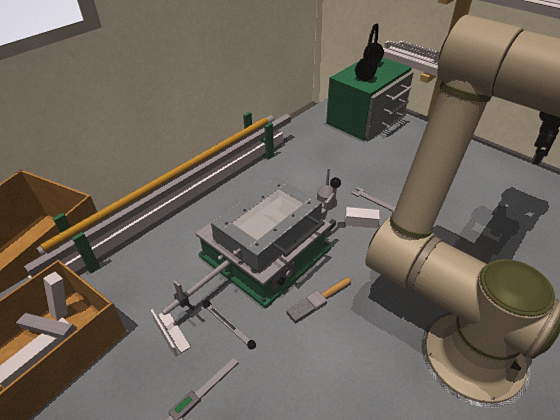

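View pics/top0.png

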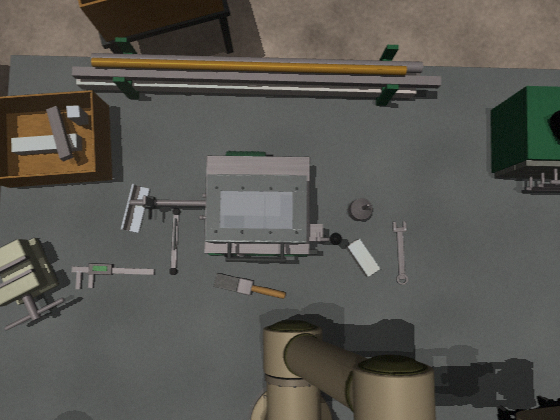

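View pics/wrist0.png

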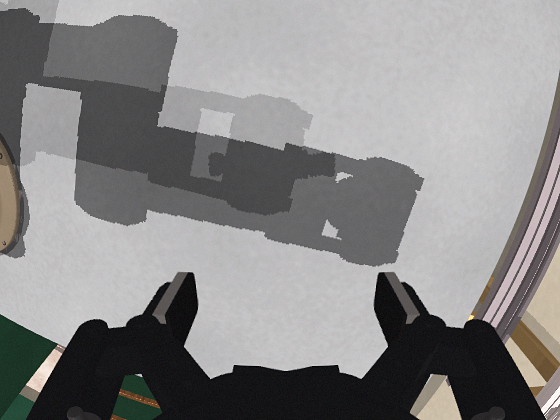

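The top view shows the knob at about (336,239) and the handle at about (262,255). In the side view the knob is at about (336,183). I'll measure from enlarged crops.

```bash
cat > h.py <<'E'
import numpy as np, cv2
from rig import ctrl, viewer
def ray(n,u,v):
    c=viewer.calibration(n);K=c['mtx'];E=c['extrinsics']
    d=np.array([(u-K[0,2])/K[0,0],-(v-K[1,2])/K[1,1],-1.]);d=E[:3,:3]@d
    return E[:3,3],d/np.linalg.norm(d)
def plane(n,u,v,z):
    o,d=ray(n,u,v); return o+d*(z-o[2])/d[2]
def proj(n,P):
    c=viewer.calibration(n);K=c['mtx'];E=c['extrinsics']
    p=E[:3,:3].T@(np.asarray(P,float)-E[:3,3]); return K[0,0]*p[0]/-p[2]+K[0,2],-K[1,1]*p[1]/-p[2]+K[1,2]
def tri(a,b):
    (o,d),(p,e)=ray(*a),ray(*b)
    s=np.linalg.lstsq(np.c_[d,-e],p-o,rcond=None)[0]
    A=o+s[0]*d;B=p+s[1]*e
    return (A+B)/2,np.linalg.norm(A-B)
E
python3 - <<'E'
import cv2
from h import *
t=cv2.imread('pics/top0.png');s=cv2.imread('pics/side0.png')
cv2.imwrite('pics/tc.png',cv2.resize(t[140:280,190:360],None,fx=4.6,fy=4.2,interpolation=cv2.INTER_CUBIC))
cv2.imwrite('pics/sc.png',cv2.resize(s[160:310,190:360],None,fx=4.6,fy=4,interpolation=cv2.INTER_CUBIC))
for n,im,r in (('top',t,(225,255,322,350)),('side',s,(173,195,325,345))):
    c=im[r[0]:r[1],r[2]:r[3]].max(2)
    m=(c<45).astype('uint8')
    k,l,st,ce=cv2.connectedComponentsWithStats(m)
    print(n,[(st[i],ce[i]+[r[2],r[0]]) for i in range(1,k) if st[i,4]>15])
E
```

```text
top [(array([  8,   8,  13,  12, 120], dtype=int32), array([335.53333333, 238.675     ]))]
side [(array([ 6,  5, 10, 10, 78], dtype=int32), array([335.19230769, 182.47435897]))]
```

View pics/tc.png

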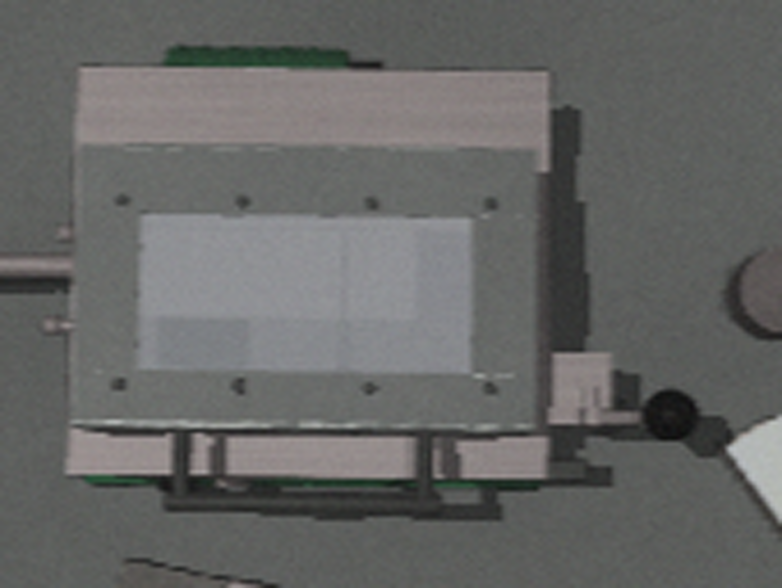

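View pics/sc.png

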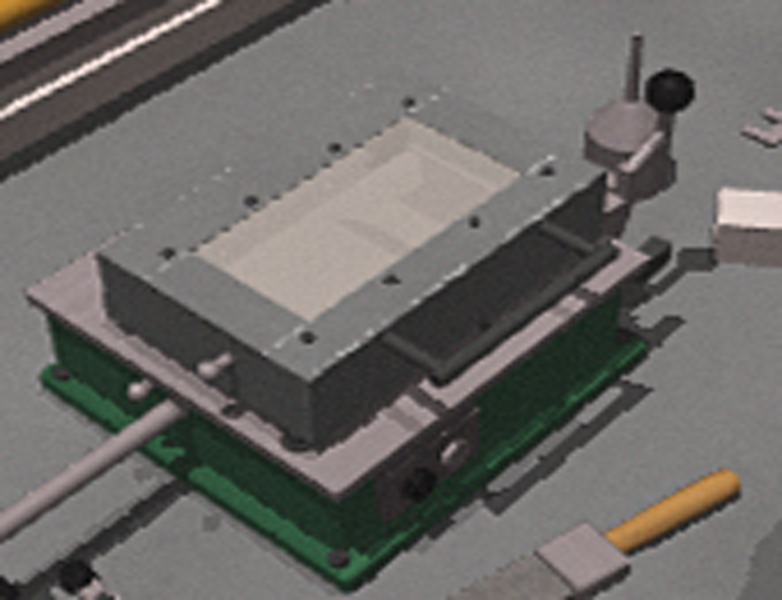

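```bash
python3 - <<'E'
from h import *
k,e=tri(('top',335.5,238.7),('side',335.2,182.5)); print('knob',k,e)
a,b=plane('top',225.4,259.5,167),plane('top',285.7,260.5,167); print(a,b,(a+b)/2)
print(tri(('top',225.4,259.5),('side',285,253.8)),tri(('top',285.7,260.5),('side',324.1,222)))
# saw table corners z=105 : back-left/back-right/front-right/front-left in crop
for (u,v) in ((78,67),(550,71),(548,478),(66,474)):
    print(plane('top',190+u/4.6,140+v/4.2,105))
# hood top rear edge/front edge
for (u,v) in ((80,147),(540,150),(540,430),(72,425)):
    print(plane('top',190+u/4.6,140+v/4.2,172))
E
```

```text
knob [505.50423349 -89.14826992 197.28112493] 0.20064310933370172
[448.05306137 180.1602395  167.        ] [449.41965153  30.12697495 167.        ] [448.73635645 105.14360723 167.        ]
(array([447.62960221, 179.19433411, 172.83576094]), np.float64(1.2112583312366059)) (array([448.45032921,  29.45945502, 169.67864636]), np.float64(2.463191814762974))
[720.99018633 244.89034265 105.        ]
[725.61801706 -28.56373495 105.        ]
[468.03757081 -32.45769046 105.        ]
[463.47888688 242.03767303 105.        ]
[658.42385028 232.18065499 172.        ]
[663.19758165 -19.25595163 172.        ]
[495.68166582 -22.59390628 172.        ]
[492.12723948 230.26005887 172.        ]
```

drive_tool(rows=[[[1,1,0.4,0,0,0.22],[1,1,0.4,0,0,0.22],[1,1,0.4,0,0,0.22],[1,1,0.4,0,0,0.22]]], fingers=0.3)

```text
time_s: 0.65
eef_pos: [237.1, -406.1, 444.7]
ee_rot: [-0.0, 0.954, 0.301, -0.0]
force: [0.1, 0.4, 0.3]
grip_width: 0.65
```

drive_tool(rows=[[[1,1,0,0,0,0.22],[1,1,0,0,0,0.22],[1,1,0,0,0,0.22]]])

```text
time_s: 1.02
eef_pos: [338.2, -304.9, 444.3]
ee_rot: [-0.0, 0.887, 0.462, -0.0]
force: [-0.4, -0.8, 0.0]
grip_width: 0.648
```

drive_tool(rows=[[[1,1,0,0,0,0.22],[1,1,0,0,0,0.22],[1,1,0,0,0,0.22]]])

```text
time_s: 1.4
eef_pos: [439.7, -203.7, 443.6]
ee_rot: [-0.001, 0.793, 0.609, -0.0]
force: [0.7, -1.0, -0.0]
grip_width: 0.654
```

drive_tool(rows=[[[0.69,1,0,0,0,0.18],[0.69,1,0,0,0,0.18],[0.69,1,0,0,0,0.18]]])

```text
time_s: 1.78
eef_pos: [510.0, -102.0, 442.5]
ee_rot: [-0.002, 0.698, 0.716, -0.0]
force: [-0.7, -1.9, -0.9]
grip_width: 0.651
```

drive_tool(rows=[[[-0.04,0.13,0,0,0,0],[-0.04,0.13,0,0,0,0],[-0.04,0.13,-0.3,0,0,0],[-0.04,0.13,-0.4,0,0,0],[-0.04,0.13,-0.4,0,0,0]]])

```text
time_s: 2.4
eef_pos: [505.9, -89.5, 402.5]
ee_rot: [-0.002, 0.698, 0.716, -0.001]
force: [-0.2, 0.4, 0.9]
grip_width: 0.646
```

```bash
python3 - <<'E'
from h import *
w=viewer.capture('wrist')[:,:,::-1];s=viewer.capture('side')[:,:,::-1]
cv2.imwrite('pics/w1.png',np.hstack([cv2.resize(w,(400,300)),cv2.resize(s[120:320,200:440],(400,333))[:300]]))
E
```

```text
(no output)
```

View pics/w1.png

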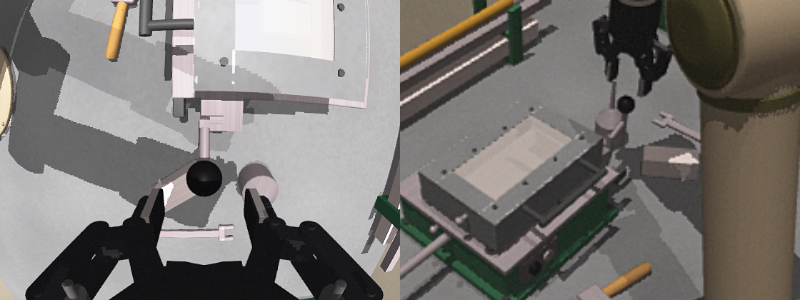

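The knob, at about (204,178) in the wrist view, sits centred between the fingers. I'll descend now.

drive_tool(rows=[[[0,0,-0.2,0,0,0],[0,0,-0.4,0,0,0],[0,0,-0.5,0,0,0],[0,0,-0.5,0,0,0],[0,0,-0.5,0,0,0]]])

```text
time_s: 3.12
eef_pos: [506.2, -89.4, 354.3]
ee_rot: [-0.0, 0.698, 0.716, 0.0]
force: [0.3, 0.6, -0.9]
grip_width: 0.647
```

```bash
python3 - <<'E'
from h import *
w=viewer.capture('wrist')[:,:,::-1];s=viewer.capture('side')[:,:,::-1]
cv2.imwrite('pics/w2.png',np.hstack([cv2.resize(w,(400,300)),cv2.resize(s[120:320,200:440],(400,333))[:300]]))
E
```

```text
(no output)
```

View pics/w2.png

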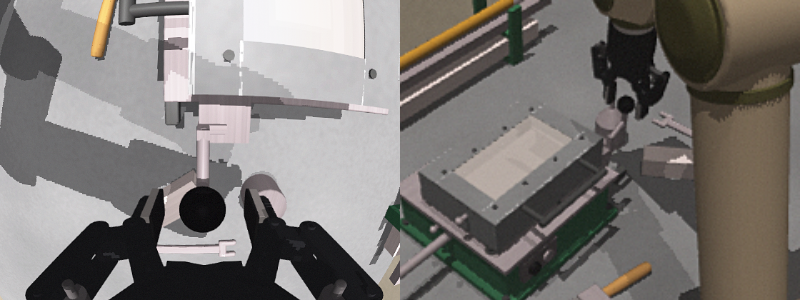

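The knob is between the fingers. Now I'll pull it towards the robot.

drive_tool(rows=[[[-0.15,0,0,0,0,0],[-0.3,0,-0.03,0,0,0],[-0.45,0,-0.08,0,0,0],[-0.6,0,-0.13,0,0,0],[-0.72,0,-0.18,0,0,0],[-0.76,0,-0.2,0,0,0],[-0.76,0,-0.2,0,0,0]]])

```text
time_s: 4.1
eef_pos: [430.6, -89.5, 334.9]
ee_rot: [0.001, 0.698, 0.716, 0.001]
force: [3.9, -0.7, 2.5]
grip_width: 0.647
```

```bash
python3 - <<'E'
from h import *
print(ctrl.sense()['force'])
w=viewer.capture('wrist')[:,:,::-1];s=viewer.capture('side')[:,:,::-1]
cv2.imwrite('pics/w3.png',np.hstack([cv2.resize(w,(400,300)),cv2.resize(s[120:320,200:440],(400,333))[:300]]))
E
```

```text
[ 3.85034499 -0.74896208  2.48849753]
```

View pics/w3.png

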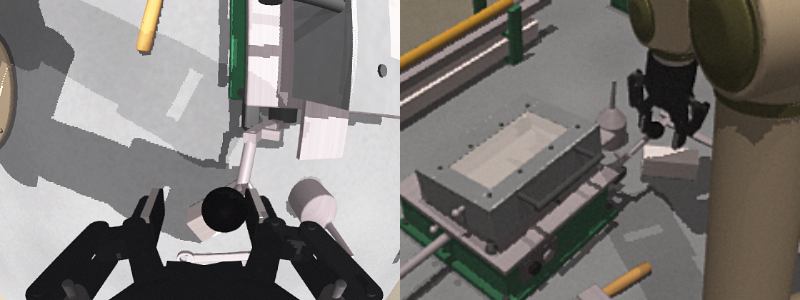

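The lever is tilted and the hood has popped up. The pull is about 5 N, which is spring only, so I'll go on a little to the stop.

drive_tool(rows=[[[-0.03,0,-0.01,0,0,0],[-0.05,0,-0.02,0,0,0],[-0.05,0,-0.02,0,0,0]]])

```text
time_s: 4.58
eef_pos: [426.5, -89.5, 333.0]
ee_rot: [0.002, 0.698, 0.716, 0.002]
force: [11.2, 1.0, 0.5]
grip_width: 0.648
```

drive_tool(rows=[[[-0.03,0,0,0,0,0],[-0.04,0,0,0,0,0],[-0.04,0,0,0,0,0],[-0.04,0,0,0,0,0]]])

```text
time_s: 5.08
eef_pos: [424.3, -89.5, 333.0]
ee_rot: [0.005, 0.698, 0.716, 0.004]
force: [26.5, 2.4, -11.9]
grip_width: 0.651
```

At the stop: the force rises to about 27 N with little travel. Now I'll let the lever back gently.

drive_tool(rows=[[[0.15,0,0.02,0,0,0],[0.3,0,0.08,0,0,0],[0.45,0,0.13,0,0,0],[0.6,0,0.18,0,0,0],[0.72,0,0.21,0,0,0],[0.81,0,0.22,0,0,0],[0.81,0,0.22,0,0,0]]])

```text
time_s: 5.95
eef_pos: [505.5, -89.4, 354.5]
ee_rot: [0.004, 0.698, 0.716, 0.004]
force: [-0.3, -1.7, 0.6]
grip_width: 0.647
```

drive_tool(rows=[[[0,0,0.3,0,0,0],[0,0,0.6,0,0,0],[0,0,0.9,0,0,0],[0,0,0.9,0,0,0]]])

```text
time_s: 6.45
eef_pos: [505.1, -89.4, 446.1]
ee_rot: [0.005, 0.698, 0.716, 0.004]
force: [0.3, -0.1, 0.1]
grip_width: 0.653
```

```bash
python3 - <<'E'
from h import *
w=viewer.capture('top')[:,:,::-1];s=viewer.capture('side')[:,:,::-1]
cv2.imwrite('pics/t4.png',w);cv2.imwrite('pics/s4.png',s)
cv2.imwrite('pics/w4.png',np.hstack([cv2.resize(w[140:280,190:360],(400,330))[:330],cv2.resize(s[150:315,180:380],(400,330))]))
def rot(a): 
    r,b=209.9,.2159+a; return 85-r*np.cos(b),122+r*np.sin(b)
c,sn=np.cos(.017),np.sin(.017)
for a in (0,.15,1.24):
    x,z=rot(a)
    for y in (75,-75,0):
        P=(569+c*x-sn*y,107+sn*x+c*y,z); print(a,np.round(P),np.round(proj('top',P)),np.round(proj('side',P)))
E
```

```text
0 [448. 180. 167.] [225. 260.] [285. 256.]
0 [450.  30. 167.] [286. 260.] [323. 222.]
0 [449. 105. 167.] [256. 260.] [304. 238.]
0.15 [457. 180. 197.] [224. 256.] [282. 245.]
0.15 [459.  30. 197.] [286. 257.] [321. 213.]
0.15 [458. 105. 197.] [255. 256.] [302. 228.]
1.24 [629. 183. 331.] [219. 177.] [227. 171.]
1.24 [631.  33. 331.] [288. 177.] [270. 144.]
1.24 [630. 108. 331.] [254. 177.] [249. 157.]
```

View pics/w4.png

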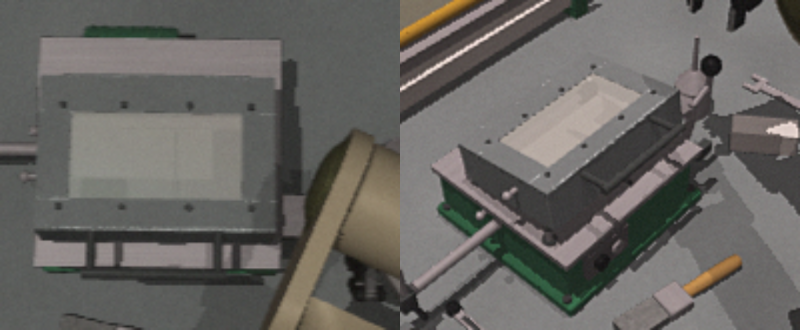

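The hood rests at about 0.15 rad: the bar is at row 256 in the top view, where I predicted it. The lever is upright again. Next I'll move in front of and above the handle, tilting the tool 20°.

drive_tool(rows=[[[-0.3,0.5,0,0,-0.1,0],[-0.6,1,0,0,-0.22,0],[-0.6,1,0,0,-0.22,0],[-0.6,1,0,0,-0.22,0]]], fingers=-0.15)

```text
time_s: 7.05
eef_pos: [445.3, 10.4, 443.2]
ee_rot: [0.126, 0.687, 0.705, 0.123]
force: [-0.2, -0.6, -0.4]
grip_width: 0.427
```

drive_tool(rows=[[[-0.4,0.5,0,0,0,0],[-0.67,0.94,-0.28,0,0,0],[-0.67,0.94,-0.28,0,0,0],[-0.67,0.94,-0.28,0,0,0]]])

```text
time_s: 7.55
eef_pos: [379.3, 103.7, 415.3]
ee_rot: [0.126, 0.688, 0.705, 0.123]
force: [0.8, -0.0, 0.5]
grip_width: 0.429
```

```bash
python3 - <<'E'
from h import *
from scipy.spatial.transform import Rotation as R
s=ctrl.sense();q=s['ee_rot'];r=R.from_quat([*q[1:],q[0]]).as_matrix()
print(r.round(3),s['eef_pos']+155*r[:,2],s['joints'])
w=viewer.capture('wrist')[:,:,::-1];s=viewer.capture('side')[:,:,::-1]
cv2.imwrite('pics/w5.png',np.hstack([cv2.resize(w,(400,300)),cv2.resize(s[120:320,200:440],(400,333))[:300]]))
E
```

```text
[[-0.023  0.938  0.346]
 [ 1.     0.024 -0.   ]
 [-0.009  0.346 -0.938]] [432.864053   103.68495995 269.81922253] [-0.03607167 -0.0552171   1.9062596   0.01533206  0.93775559 -0.06731555]
```

View pics/w5.png

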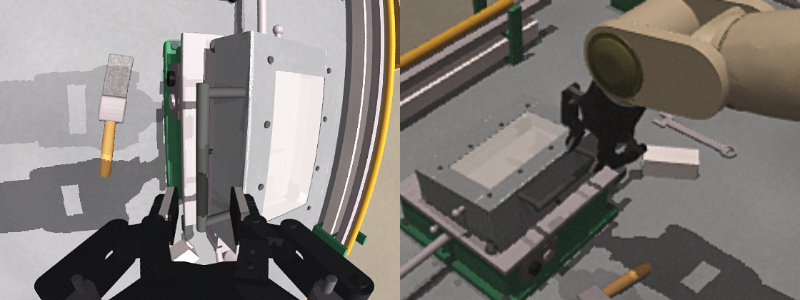

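```bash
cat >> h.py <<'E'
def projw(P):
    c=viewer.calibration('wrist');K=c['mtx'];E=c['extrinsics']
    p=E[:3,:3].T@(np.asarray(P,float)-E[:3,3]); x,y,z=p[0],-p[1],-p[2]
    rr=np.hypot(x,y);t=np.arctan2(rr,z); return K[0,0]*t*x/rr+K[0,2],K[1,1]*t*y/rr+K[1,2]
E
python3 - <<'E'
from h import *
for P in ((457,180,197),(459,30,197),(458,105,197),(452,180,197),(457,180,190)): print(P,projw(P))
w=viewer.capture('wrist')[:,:,::-1]
cv2.imwrite('pics/w6.png',cv2.resize(w[90:350,200:420],None,fx=2.3,fy=2.3))
E
```

```text
(457, 180, 197) (np.float64(285.36440402487466), np.float64(116.27490169071663))
(459, 30, 197) (np.float64(283.3670458052387), np.float64(321.1470199841805))
(458, 105, 197) (np.float64(284.2087930942128), np.float64(230.96864997259465))
(452, 180, 197) (np.float64(277.6236244835236), np.float64(116.17971533381278))
(457, 180, 190) (np.float64(281.5363279927939), np.float64(115.97128613996304))
```

View pics/w6.png

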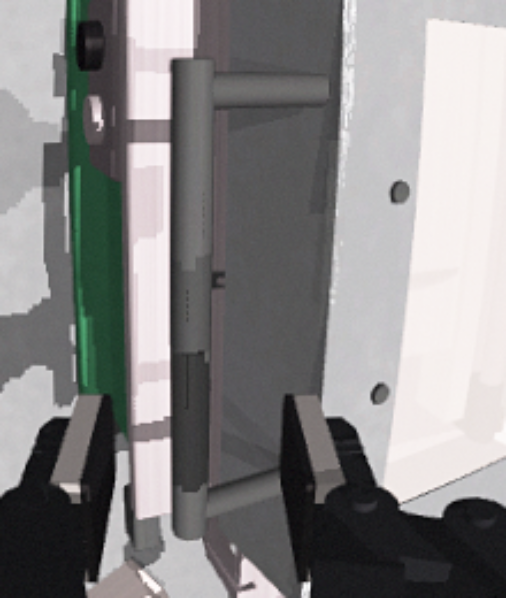

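The bar ends are at (283.5,116) and (282,324) in the wrist view, within about 2 px of prediction. I'll go onto the bar.

drive_tool(rows=[[[0.08,0.01,-0.2,0,0,0],[0.16,0.01,-0.45,0,0,0],[0.24,0.01,-0.7,0,0,0],[0.24,0.01,-0.73,0,0,0],[0.24,0.01,-0.73,0,0,0]]])

```text
time_s: 8.32
eef_pos: [403.5, 104.1, 343.0]
ee_rot: [0.126, 0.688, 0.704, 0.123]
force: [0.2, -0.6, 0.1]
grip_width: 0.424
```

```bash
python3 - <<'E'
from h import *
w=viewer.capture('wrist')[:,:,::-1]
cv2.imwrite('pics/w7.png',cv2.resize(w[90:350,200:420],None,fx=2.3,fy=2.3))
E
```

```text
(no output)
```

View pics/w7.png

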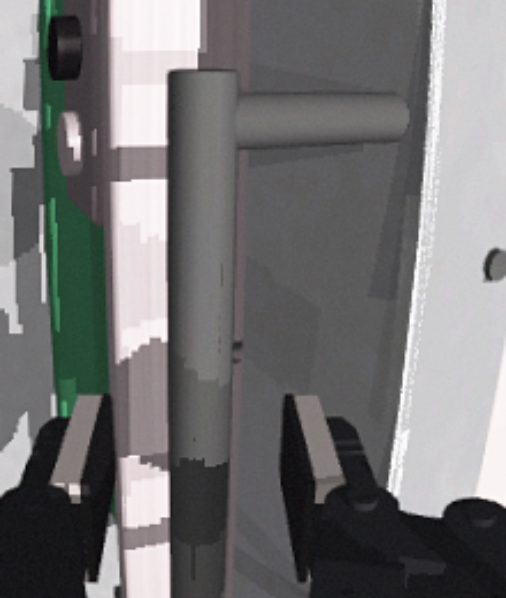

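The bar runs between the pads, at about column 200 of the crop with the fingers at 110 and 290. Closing at 40 N.

drive_tool(rows=[[[0,0,0,0,0,0],[0,0,0,0,0,0],[0,0,0,0,0,0],[0,0,0,0,0,0],[0,0,0,0,0,0],[0,0,0,0,0,0]]], fingers=-1, force=40)

```text
time_s: 9.12
eef_pos: [403.1, 104.2, 343.9]
ee_rot: [0.127, 0.688, 0.704, 0.123]
force: [-6.5, -2.6, 5.6]
grip_width: 0.126
```

```bash
python3 - <<'E'
from h import *
from scipy.spatial.transform import Rotation as R
s=ctrl.sense();q=s['ee_rot'];r=R.from_quat([*q[1:],q[0]]).as_matrix()
g=s['eef_pos']+155*r[:,2];print(s['force'],g)
w=viewer.capture('wrist')[:,:,::-1]
cv2.imwrite('pics/w8.png',cv2.resize(w[90:350,200:420],None,fx=2.3,fy=2.3))
hx,hz=654,122
print('angle',np.arctan2(g[2]-hz,hx-g[0])-.2159,np.hypot(g[2]-hz,hx-g[0]))
E
```

```text
[-6.52837076 -2.64803839  5.55616434] [456.93938206 104.03459529 198.52756674]
angle 0.15451903165298922 211.39857050796718
```

View pics/w8.png

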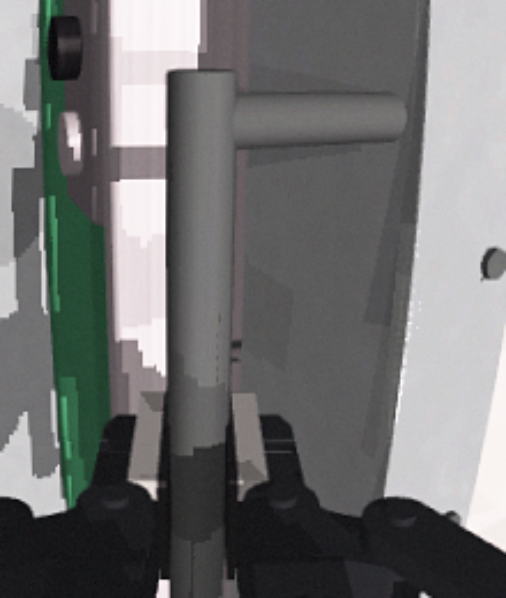

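Gripped: the opening matches the bar. Now I'll work out the arc.

```bash
python3 - <<'E'
import numpy as np
r=210;b0=.2159+.152
f=lambda b:np.array([-r*np.cos(b),.017*-r*np.cos(b),r*np.sin(b)])
for a in np.r_[.152,.2,.25,.3,.37,.44,.51,.58,.65,.72,.8,.88,.96,1.03,1.1,1.15,1.19,1.22,1.24]:
    print(round(a,2),((f(a+.2159)-f(b0))/100).round(3))
E
```

```text
0.15 [0. 0. 0.]
0.2 [0.038 0.001 0.093]
0.25 [0.083 0.001 0.188]
0.3 [0.133 0.002 0.281]
0.37 [0.21  0.004 0.406]
0.44 [0.295 0.005 0.525]
0.51 [0.389 0.007 0.639]
0.58 [0.49  0.008 0.745]
0.65 [0.599 0.01  0.844]
0.72 [0.714 0.012 0.936]
0.8 [0.853 0.015 1.03 ]
0.88 [0.999 0.017 1.112]
0.96 [1.152 0.02  1.183]
1.03 [1.289 0.022 1.235]
1.1 [1.43  0.024 1.277]
1.15 [1.532 0.026 1.301]
1.19 [1.615 0.027 1.316]
1.22 [1.677 0.029 1.326]
1.24 [1.719 0.029 1.331]
```

drive_tool(rows=[[[0.04,0,0.09,0,0,0],[0.08,0,0.19,0,0,0],[0.13,0,0.28,0,0,0],[0.21,0,0.41,0,0,0],[0.3,0.01,0.53,0,0,0],[0.39,0.01,0.64,0,0,0],[0.49,0.01,0.74,0,0,0],[0.49,0.01,0.74,0,0,0]]])

```text
time_s: 10.18
eef_pos: [452.2, 105.1, 419.9]
ee_rot: [0.127, 0.688, 0.704, 0.123]
force: [-13.6, -3.3, 7.9]
grip_width: 0.123
```

```bash
cat > st.py <<'E'
from h import *
from scipy.spatial.transform import Rotation as R
s=ctrl.sense();q=s['ee_rot'];r=R.from_quat([*q[1:],q[0]]).as_matrix()
g=s['eef_pos']+155*r[:,2];print(s['force'],s['grip_width'],g,s['joints'].round(2))
hx,hz=654,122
a=np.arctan2(g[2]-hz,hx-g[0])-.2159
print('angle',a,np.hypot(g[2]-hz,hx-g[0]))
f=lambda a:np.array([hx-210*np.cos(a+.2159),105+.017*(205-210*np.cos(a+.2159)),hz+210*np.sin(a+.2159)])
for t in np.arange(a+.07,1.31,.07): print(round(t,2),((f(t)-g)/100).round(3))
print(1.24,((f(1.24)-g)/100).round(3))
E
python3 st.py
```

```text
[-13.55971688  -3.25059216   7.90111183] 0.12289670525159152 [506.27370513 104.89219562 274.63089979] [-0.03  0.11  1.73  0.01  0.95 -0.05]
angle 0.5858259529416517 212.41292278437425
0.66 [0.126 0.013 0.081]
0.73 [0.242 0.015 0.172]
0.8 [0.363 0.017 0.254]
0.87 [0.491 0.019 0.328]
0.94 [0.623 0.021 0.392]
1.01 [0.759 0.024 0.447]
1.08 [0.899 0.026 0.492]
1.15 [1.041 0.029 0.528]
1.22 [1.186 0.031 0.553]
1.29 [1.332 0.033 0.569]
1.24 [1.237 0.032 0.56 ]
```

The hood follows. There's a mild radial push of about 15 N, so I'll use a 213 mm radius for the rest.

```bash
sed -i 's/210\*/213*/g' st.py; python3 st.py
```

```text
[-13.55971688  -3.25059216   7.90111183] 0.12289670525159152 [506.27370513 104.89219562 274.63089979] [-0.03  0.11  1.73  0.01  0.95 -0.05]
angle 0.5858259529416517 212.41292278437425
0.66 [0.107 0.013 0.104]
0.73 [0.224 0.015 0.196]
0.8 [0.348 0.017 0.279]
0.87 [0.477 0.019 0.354]
0.94 [0.611 0.021 0.419]
1.01 [0.749 0.024 0.475]
1.08 [0.891 0.026 0.521]
1.15 [1.035 0.028 0.557]
1.22 [1.182 0.031 0.583]
1.29 [1.33  0.033 0.599]
1.24 [1.233 0.032 0.59 ]
```

drive_tool(rows=[[[0.05,0,0.06,0,0,0],[0.11,0,0.1,0,0,0],[0.22,0.01,0.2,0,0,0],[0.35,0.01,0.28,0,0,0],[0.48,0.01,0.35,0,0,0],[0.61,0.01,0.42,0,0,0],[0.75,0.02,0.48,0,0,0],[0.84,0.02,0.5,0,0,0],[0.84,0.02,0.5,0,0,0]]])

```text
time_s: 11.3
eef_pos: [536.8, 106.8, 471.8]
ee_rot: [0.129, 0.688, 0.703, 0.124]
force: [-3.8, -4.1, 6.1]
grip_width: 0.118
```

```bash
python3 st.py; python3 - <<'E'
from h import *
w=viewer.capture('wrist')[:,:,::-1];s=viewer.capture('side')[:,:,::-1]
cv2.imwrite('pics/w9.png',np.hstack([cv2.resize(w,(400,300)),cv2.resize(s[100:300,160:400],(400,333))[:300]]))
E
```

```text
[-3.84557671 -4.14750716  6.10272018] 0.11848165571123055 [591.48783895 106.45604278 326.74090728] [-0.02  0.26  1.4   0.    1.11 -0.04]
angle 1.0585629919068584 214.07150532581133
1.13 [0.147 0.012 0.028]
1.2 [0.293 0.015 0.057]
1.27 [0.441 0.017 0.075]
1.24 [0.381 0.016 0.069]
```

View pics/w9.png

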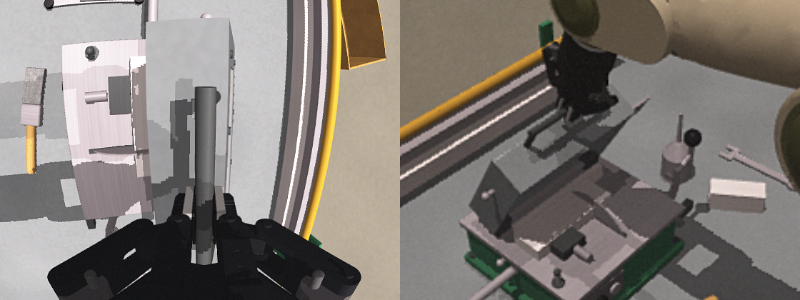

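The hood is at about 1.06 rad with the bar firmly between the pads. Final stretch.

drive_tool(rows=[[[0.07,0,0.02,0,0,0],[0.15,0.01,0.04,0,0,0],[0.23,0.01,0.06,0,0,0],[0.3,0.01,0.07,0,0,0],[0.35,0.01,0.075,0,0,0],[0.38,0.02,0.08,0,0,0],[0.38,0.02,0.08,0,0,0],[0.38,0.02,0.08,0,0,0],[0.38,0.02,0.08,0,0,0]]])

```text
time_s: 12.52
eef_pos: [574.9, 107.9, 479.8]
ee_rot: [0.13, 0.688, 0.703, 0.124]
force: [-0.7, -8.5, 0.4]
grip_width: 0.12
```

```bash
python3 st.py; python3 - <<'E'
from h import *
w=viewer.capture('wrist')[:,:,::-1];s=viewer.capture('side')[:,:,::-1];t=viewer.capture('top')[:,:,::-1]
cv2.imwrite('pics/wA.png',cv2.resize(w[80:350,130:420],None,fx=2,fy=2))
cv2.imwrite('pics/sA.png',cv2.resize(s[90:300,160:400],None,fx=2.8,fy=2.8))
cv2.imwrite('pics/tA.png',t)
# prediction of bar ends by hood angle in side and wrist
c,sn=np.cos(.017),np.sin(.017)
for a in (1.14,1.24,1.34):
    b=.2159+a;x,z=85-209.9*np.cos(b),122+209.9*np.sin(b)
    P=[(569+c*x-sn*y,107+sn*x+c*y,z) for y in (75,-75)]
    print(a,[np.round(projw(p),1) for p in P],[np.round(proj('side',p),1) for p in P])
    # hood front-top edge corners: front sheet 162 ahead, top 50..55 above
    for h in (0,50,):
        q=[]
        for y in (125,-125):
            r,b=np.hypot(162,h),np.arctan2(h,162)+a
            x,z=85-r*np.cos(b),122+r*np.sin(b);p=(569+c*x-sn*y,107+sn*x+c*y,z)
            q.append((np.round(projw(p),1),np.round(proj('side',p),1)))
        print('   edge',h,q)
E
```

```text
[-0.6722039  -8.52310288  0.41433321] 0.11972541078557666 [629.70330134 107.2281635  334.82653239] [-0.01  0.35  1.27  0.    1.16 -0.04]
angle 1.2412264588375643 214.20892244401142
1.24 [-0.001  0.008 -0.012]
1.14 [array([231.6, 123.6]), array([248.7, 397.9])] [array([232.9, 176.2]), array([276.2, 147.9])]
   edge 0 [(array([168.9,  31.6]), array([226.3, 209.7])), (array([205.6, 388.9]), array([295.7, 160.9]))]
   edge 50 [(array([261.2,  23.2]), array([212.3, 194.5])), (array([267.7, 395.7]), array([282.9, 147.8]))]
1.24 [array([285.6, 122.6]), array([284. , 393.6])] [array([226.7, 171.4]), array([270.2, 143.6])]
   edge 0 [(array([197.6,  28.3]), array([221.7, 204.9])), (array([225.4, 390.8]), array([291.5, 156.8]))]
   edge 50 [(array([293.5,  25.2]), array([207.5, 191. ])), (array([288.7, 391.6]), array([278.2, 145. ]))]
1.34 [array([334.4, 122.8]), array([317.1, 385.8])] [array([220.7, 167.3]), array([264.2, 140.1])]
   edge 0 [(array([228.2,  26.6]), array([217.1, 200.6])), (array([245.7, 390.7]), array([287.1, 153.2]))]
   edge 50 [(array([322.7,  28.9]), array([202.9, 188. ])), (array([308.3, 385.6]), array([273.6, 142.7]))]
```

View pics/wA.png

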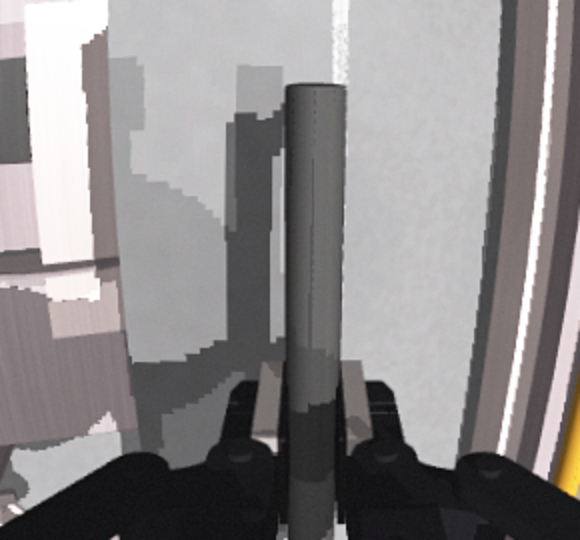

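View pics/sA.png

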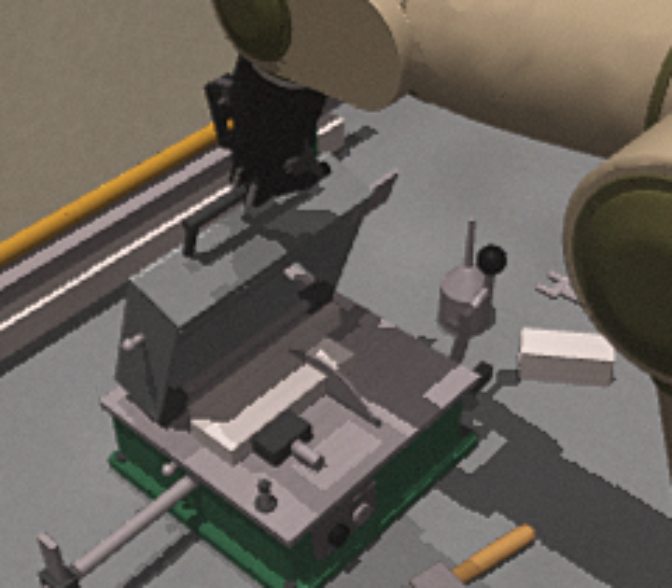

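View pics/tA.png

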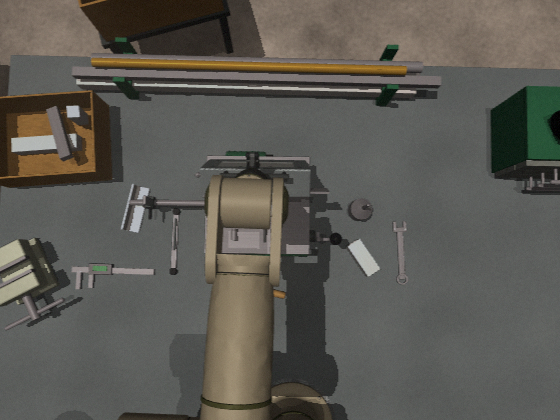

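The bar's left end in the side view is at about (226,169), against (226.7,171.4) predicted for 1.24 rad. The hood's edges in the wrist view are at columns 184 and 299, giving about 1.25 ± 0.02. The x/z force is near zero, so it's balanced. I'll hold briefly to settle, then hand in.

drive_tool(rows=[[[0,0,0,0,0,0],[0,0,0,0,0,0],[0,0,0,0,0,0],[0,0,0,0,0,0]]])

```text
time_s: 13.18
eef_pos: [575.0, 108.0, 479.8]
ee_rot: [0.13, 0.688, 0.703, 0.124]
force: [-0.3, -4.2, 0.5]
grip_width: 0.121
```

```bash
python3 st.py; python3 -c "
from rig import ctrl
print(abs(ctrl.sense()['dq']).max()); print(ctrl.finish_job())"
```

```text
[-0.26332463 -4.21947253  0.48608764] 0.12071574094375977 [629.75457509 107.21956112 334.85498381] [-0.01  0.35  1.27  0.    1.16 -0.04]
angle 1.2414793161237858 214.2313813696671
1.24 [-0.002  0.009 -0.013]
0.00182558612930131
the job is handed in; nothing more can be done
None
```

I pulled the catch lever to its stop and let it spring back, then took the popped-up hood by its bar handle. I swung it up and handed the job in with the hood held still at its balance point. The whole run took about 13 s of the 51 s allowed; the hand-in gave no verdict.

- **Lever:** at the stop the pull jumped from about 5 N to about 27 N with hardly any further travel. The pictures after letting go show the lever upright again and the hood open at about 0.15 rad.
- **Hood angle:** the arm's position gives 1.241 rad. The hood edges in the wrist view give about 1.25 ± 0.02 rad, and the side view agrees.
- **Hold:** the force on the tool along x and z is near zero, as it should be at balance. The arm is still (0.002 rad/s at most), with the bar gripped at about its middle with 40 N.
- **Bystanders:** those I can see in the last top view lie where they were. The arm hides most of the brush there, but nothing was touched on the way.

**What didn't match:**
- The grasp point ended about 4 mm farther from the hinge than the nominal 210 mm. During the swing this showed as a push along the hood of up to about 16 N.
- A sideways force of about 4 N remained at the end.

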